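# Stow the last spice jar and latch the carrier's keeper bar

### The job

Get the spice carrier ready to go out: stand the loose spice jar upright in the carrier's empty bay, setting it down without dropping it, then swing the hinged keeper bar across over the lids until it snaps fully home past its spring catch. Leave the two jars already in the carrier standing in their bays and do not disturb the other things on the counter.

Things in the scene. Friction and masses are not known exactly. Their poses are not given: they have to be found in the camera images.
- jar_center (a point): Centre (half-way up) of the loose spice jar standing alone on the counter to the right of the carrier: upright round glass jar, 46 mm across up to 68 mm above its foot, narrowing above to a flat aluminium lid 42 mm across, 91 mm tall over all, 0.11 to 0.23 kg. Same as the two jars in the carrier. z along its axis, up.
- free_bay (a point): Centre of the floor of the carrier's one empty bay (a thin cork disc marks it). It may be any of the three bays. The bay is 54 mm square inside, with open top, and its wooden walls stand 22 mm above its floor. A jar standing in it has its centre 45.5 mm above this point.
- rack: Wooden carrier fixed to the counter. Base 262 x 64 x 12 mm, origin at the centre of its underside; three bays in a row at x = -58, 0, 58 mm, y = 0. Hinge post at x = -110 mm (robot's end); at x = 112 mm a 104 mm tall catch post with a sprung brass nose on top and a steel back stop on its -y side (top at 125 mm). Lids of jars in the bays lie 103 mm above the counter.
- keeper (a joint): Angle of the keeper bar (rad). 0: home over the lids, along the carrier's +x, against the back stop, held by the sprung nose. Grows as it opens, counter-clockwise from above, to the carrier's +y (left); starts at 1.15 to 1.5. Swings level, stays where left. Meets the nose at about 0.07, passes its top at about 0.035 (some 5 to 9 N sideways at the knob), then snaps to 0. Below 0.02: home.
- keeper_hinge (a point): On the bar's upright hinge axis, at the bar's mid height, 113 mm above the counter. The bar is a level steel strip, 16 mm wide, 12 mm high (from 107 to 119 mm above the counter, 4 mm over the lids), reaching 236 mm out from this point.
- keeper_knob (a point): Centre of the dark wooden knob standing on the bar 180 mm out from the hinge: 22 mm across, 136 mm above the counter, with its top at 150 mm; it can be pinched or pushed. Its x axis points along the bar away from the hinge.
- rackjar_a_center (a point): Centre of one of the two jars already in the carrier (same shape as the loose jar).
- rackjar_b_center (a point): Centre of the other jar already in the carrier.
- tub_a: Bystander: squat white lidded cream tub, 58 mm across, 42 mm tall; origin at its underside.
- tub_b: Bystander: a second such white tub; origin at its underside.
- tin: Bystander: flat aluminium tin, 66 mm across, 36 mm tall, left of the carrier; the bar passes over it; origin at its underside.
- weight: Bystander: brass balance weight with a small knob, 40 mm across, 58 mm tall; origin at its underside.
- oil: Bystander: amber bottle with white cap, 48 mm across, 140 mm tall; origin at its underside.
- mortar: Bystander: small brass bowl, 90 mm across, 60 mm tall; origin at its underside.
- scoop: Bystander: metal spoon lying on the counter; origin at its underside.

How it is judged:
By the outcome, as a careful person would: the job done as asked, in the order asked, and still so for the second after the job is handed in, with the robot touching nothing.
It also fails if it takes over 64 s, if anything falls off the work surface, if the arm or the gripper's body presses on something with over 40 N, if the wrist force passes 120 N, or if a joint passes its speed limit or range.

### The arm

A 6-joint arm with a two-finger parallel gripper is mounted at the origin on the work surface. World frame = base frame: x ahead of the robot, y to its left, z up, the work surface at z = 0. Lengths are in m, angles in rad, forces in N, time in s.
With the tool pointing down it reaches from about 0.25 to 0.8 m from the base axis. Payload 8.5 kg.
Tool frame: the origin (TCP) lies at the very end of the fingers, on their centre line; the grasp point (between the pads) lies env.pinch_z behind it (env.pinch_z is the distance from the TCP to the grasp point, in m); z points along the fingers, x is the direction in which the jaws open and shut, and the axes are right-handed (so a half turn about z gives the same grasp; the last joint's range is limited). The gripper opens to 85 mm and grips with 20 to 120 N. Pads are 22 mm wide; open, the fingers measure 114 mm over their backs; the gripper's body (76 mm by 85 mm) begins 54 mm behind the grasp point. The pads swing forward as they close: fully open they stand 13 mm farther back than shut.
Start: joints at [-1.197, 0.238, -0.013, 1.319, 0, 1.571], TCP at [0.192, -0.489, 0.2] pointing down, gripper open.
Joint ranges: [-2.66, 2.66], [-1.03, 1.9], [-1.14, 1.46], [-1.82, 2.27], [-1.45, 1.34], [-3.14, 3.14]. Speed limits (rad/s): [2.22, 2.22, 2.79, 3.14, 3.14, 3.14].

### API

Orientations are given as a unit quaternion [w, x, y, z].
In Python, from bench import env gives the robot as it stands.
- The arm moves only by the shell command python3 -m jog 'ROWS' [FORCE]. ROWS is JSON, a list of rows, each an object of numbers: "x", "y", "z": the shift along the world's x, y, z in m; "ax", "ay", "az": the turn, a rotation vector about the world's x, y, z in rad; "fingers": the finger opening in m, from 0 to 0.0854. A call has 1 to 12 rows; each row shifts and turns the commanded pose from where the row before left it; what a row does not reach is not made up. A row lasts 1/10 s, in which the tool goes at most 50 mm and 8.59 degrees, less where a joint would pass 70% of its speed; a pose out of reach is approached as far as the arm can. A call is refused whole if a number of a shift passes 0.05 or a number of a turn 0.15, either way. A call with a gripper value outside its range is refused whole. The fingers move at their own pace and stop on an object; FORCE is the grip in N (left out, the last holds). Time passes only in rows, so rows that do not move let the fingers close. It gives the time, the measured TCP pose, the force and the opening at its end, in the units of the state.
- env.get_state(): the state, without advancing time (a new reading comes with each control period).
- env.read_camera(name): name is "side" or "top"; returns the picture (384x512x3 uint8, red, green, blue); there is no depth.
- env.camera_model(name): a dict with "fx", "fy", "cx", "cy" (pixels), "R" (3x3) and "t" (3): a world point X has camera coordinates R X + t. Camera axes: x right, y down, z forward; pixel columns grow to the right and rows downward; lengths in m; the calibration is good to about 2 mm. A picture is of the moment at which its call begins. camera_model takes no time and is no camera call.
- env.hand_in(): hands the job in, once; it reports no verdict.
The state is a dict: "time": time; "joints": joint angles; "joint_vel": joint speeds; "joint_efforts": joint torques, N m; "ee_pos": TCP position; "tcp_rot": TCP orientation; "force": force on the tool from outside, world axes, zero at the start; "ft_torque": the same for the moment, N m; "grip_width": finger opening in m.
Only numpy, scipy, OpenCV 4.12 (cv2) and the standard library are available. Lean on these libraries where they do the work, as an engineer would, in place of code of your own. Each camera call takes 0.05 s, during which the arm holds its last target.

## Working session

There is one attempt and no reset: what is moved stays moved. The work goes in short steps, Python scripts to look and compute and a shell command to move; the robot and the scene stay as the last step left them, time stands still between calls to the robot, and variables do not carry over. Pictures are saved under pics/ and viewed, and the job is handed in when it is done.

```bash
mkdir -p pics; ls
python3 - <<'E'
from bench import env
import cv2
for n in("side","top"):
    im=env.read_camera(n); cv2.imwrite(f"pics/{n}0.png",im[:,:,::-1])
    m=env.camera_model(n); print(n,{k:(v.round(4).tolist() if hasattr(v,'round') and hasattr(v,'tolist') else v) for k,v in m.items()})
print(env.get_state(), env.pinch_z)
E
```

```text
pics
side {'fx': 495.4473133808428, 'fy': 495.4473133808428, 'cx': 249.75038119701736, 'cy': 192.1049815412464, 'R': [[-0.8615, -0.5074, -0.0183], [-0.2285, 0.4196, -0.8785], [0.4534, -0.7526, -0.4774]], 't': [0.4592, 0.2404, 1.1427]}
top {'fx': 363.91747721812396, 'fy': 363.91747721812396, 'cx': 254.47043818248073, 'cy': 193.9765892308547, 'R': [[0.0278, -0.9995, -0.0166], [-0.9898, -0.0252, -0.1401], [0.1397, 0.0203, -0.99]], 't': [-0.0107, 0.5769, 0.9859]}
{'time': 0.1, 'joints': array([-1.19696539e+00,  2.38765453e-01, -1.41588856e-02,  1.31920172e+00,
       -1.05423899e-05,  1.57077321e+00]), 'joint_vel': array([ 0.00047893, -0.00118146,  0.00189597, -0.000552  ,  0.00017926,
       -0.00049991]), 'joint_efforts': array([-2.18993286e-03, -5.39721751e+01,  3.46998811e+01,  1.34481263e-02,
       -6.99141012e-06, -2.81332376e-06]), 'ee_pos': array([ 0.19156908, -0.48836132,  0.19942282]), 'tcp_rot': array([-3.70230698e-04,  8.26197733e-01, -5.63379858e-01, -5.52273171e-04]), 'force': array([ 0.69496419, -0.02022517, -0.39671899]), 'ft_torque': array([-0.01563834,  0.03450202,  0.03199851]), 'grip_width': 0.08530337863920806} 0.0187
```

View pics/top0.png

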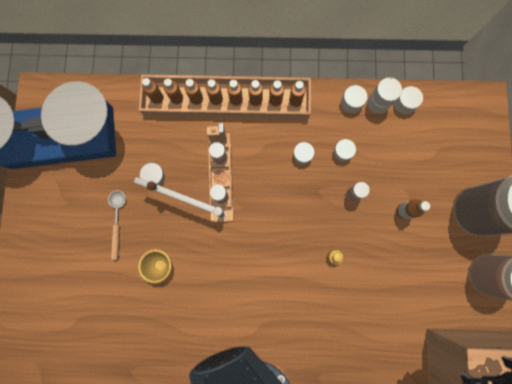

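View pics/side0.png

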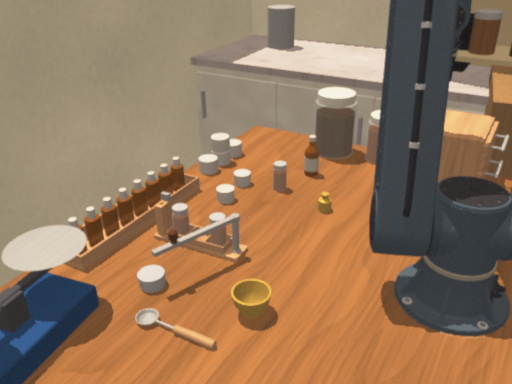

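The top view shows the carrier at col ~220, rows 127–220, with the middle bay empty at about (220,180). The loose jar's lid is near (361,190), the knob near (151,186) and the hinge near (219,211). I'll enlarge both views for exact pixels.

Run:
```python
import cv2
a=cv2.imread("pics/top0.png")
cv2.imwrite("pics/t_rack.png",cv2.resize(a[120:228,130:250],None,fx=5.5,fy=5.5,interpolation=cv2.INTER_CUBIC))
cv2.imwrite("pics/t_jar.png",cv2.resize(a[135:225,285:435],None,fx=5,fy=5,interpolation=cv2.INTER_CUBIC))
b=cv2.imread("pics/side0.png")
cv2.imwrite("pics/s_all.png",cv2.resize(b[145:275,140:300],None,fx=4.5,fy=4.5,interpolation=cv2.INTER_CUBIC))
```

```text
(no output)
```

View pics/t_rack.png

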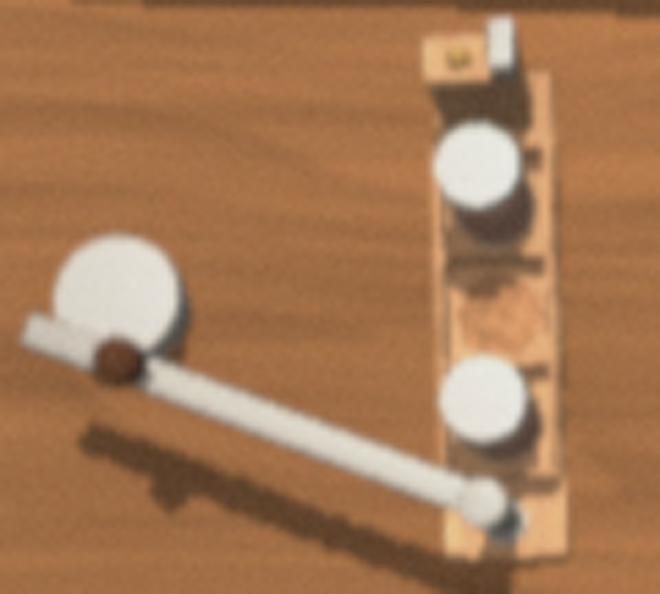

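View pics/t_jar.png

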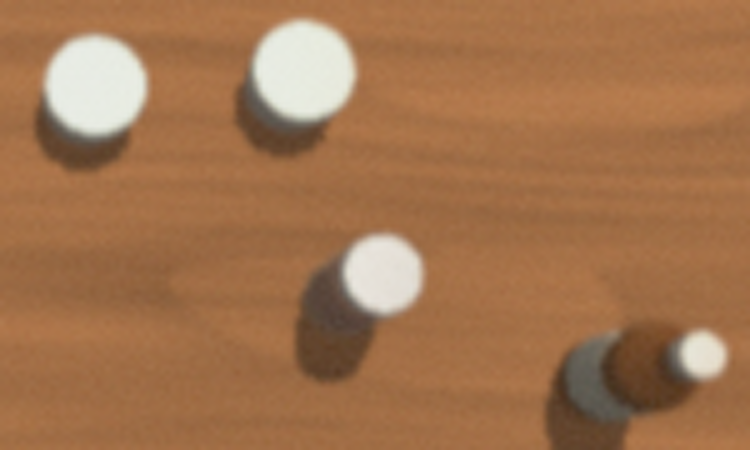

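View pics/s_all.png

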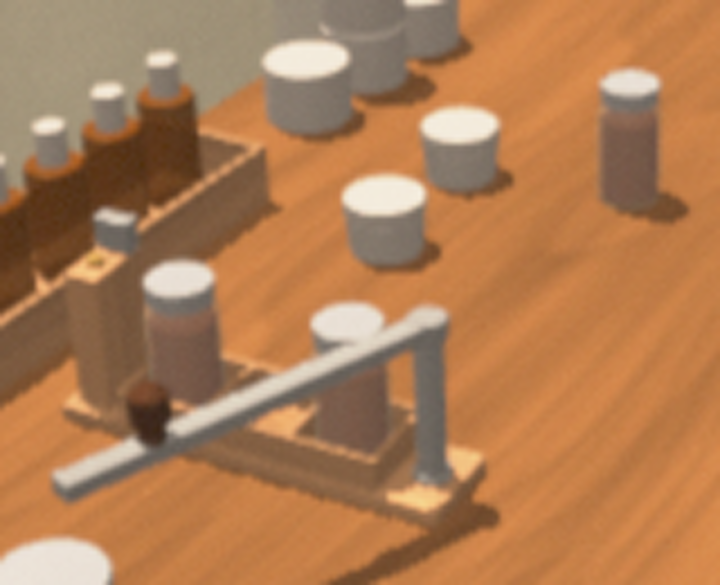

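```bash
cat > h.py <<'E'
import numpy as np
from bench import env
def ray(n,u,v):
    m=env.camera_model(n);R=np.array(m['R']);t=np.array(m['t'])
    return -R.T@t, R.T@np.array([(u-m['cx'])/m['fx'],(v-m['cy'])/m['fy'],1])
def atz(n,u,v,z):
    c,d=ray(n,u,v); return c+d*(z-c[2])/d[2]
def tri(p,q):
    c1,d1=ray('top',*p);c2,d2=ray('side',*q)
    s=np.linalg.lstsq(np.c_[d1,-d2],c2-c1,rcond=None)[0]
    a,b=c1+d1*s[0],c2+d2*s[1]; return (a+b)/2,np.linalg.norm(a-b)
def proj(n,X):
    m=env.camera_model(n);c=np.array(m['R'])@X+np.array(m['t']);return m['fx']*c[0]/c[2]+m['cx'],m['fy']*c[1]/c[2]+m['cy']
E
python3 - <<'E'
from h import *
np.set_printoptions(precision=4,suppress=True)
T=lambda u,v,s,x,y:(x+(u+.5)/s-.5,y+(v+.5)/s-.5)
tr=lambda u,v:T(u,v,5.5,130,120)
tj=lambda u,v:T(u,v,5,285,135)
sd=lambda u,v:T(u,v,4.5,140,145)
for k,p,q,z in [('loose',tj(383,275),sd(630,88),.091),('far',tr(477,165),sd(180,281),.103),('near',tr(484,400),sd(348,325),.103),('knobtop',tr(118,360),sd(150,388),.15),('hingetop',tr(484,503),sd(430,318),.122),('tubL',tj(96,86),sd(384,195),.042),('tubR',tj(304,71),sd(460,125),.042),('tin',tr(118,297),(151,271),.036),('oil',tj(702,355),(312,138),.14),('barend',tr(32,330),sd(65,485),.119),('cork',tr(503,318),sd(290,420),.015)]:
    P=atz('top',*p,z);print(k,P,'side',atz('side',*q,z),'tri',*tri(p,q))
a=atz('top',*tr(484,400),.103)[:2];b=atz('top',*tr(477,165),.103)[:2]
d=b-a;print('sep',np.linalg.norm(d),'yaw',np.arctan2(d[1],d[0]),'mid',(a+b)/2)
E
```

```text
loose [ 0.5889 -0.2812  0.091 ] side [ 0.5836 -0.2757  0.091 ] tri [ 0.5885 -0.2828  0.087 ] 0.0022847497911126025
far [0.6864 0.1097 0.103 ] side [0.6832 0.1098 0.103 ] tri [0.6854 0.1091 0.1024] 0.0025787367174828135
near [0.5701 0.1013 0.103 ] side [0.5678 0.1034 0.103 ] tri [0.5699 0.1013 0.1014] 0.0009410634503687987
knobtop [0.5777 0.2655 0.15  ] side [0.5768 0.2662 0.15  ] tri [0.5776 0.2655 0.1494] 0.00033820913043064406
hingetop [0.5185 0.0969 0.122 ] side [0.5136 0.1006 0.122 ] tri [0.5177 0.0967 0.1189] 0.0025406993212333862
tubL [ 0.702  -0.1329  0.042 ] side [ 0.7008 -0.1342  0.042 ] tri [ 0.7011 -0.1332  0.0425] 0.001635156576842188
tubR [ 0.7135 -0.2513  0.042 ] side [ 0.7113 -0.2527  0.042 ] tri [ 0.7123 -0.2518  0.0423] 0.0025875109989597707
tin [0.6291 0.3031 0.036 ] side [0.632  0.2975 0.036 ] tri [0.6281 0.3017 0.0403] 0.000430110556798981
oil [ 0.5443 -0.4267  0.14  ] side [ 0.5353 -0.4121  0.14  ] tri [ 0.5445 -0.4311  0.1313] 0.001968752984979759
barend [0.5961 0.3174 0.119 ] side [0.5911 0.3207 0.119 ] tri [0.5956 0.3178 0.116 ] 0.0024746539328254747
cork [0.6268 0.1039 0.015 ] side [0.6216 0.0939 0.015 ] tri [0.6218 0.1011 0.0201] 0.009220620260226386
sep 0.11664964595344136 yaw 0.07152572853037492 mid [0.6282 0.1055]
```

Run:
```python
from h import *
np.set_printoptions(precision=4,suppress=True)
tr=lambda u,v:(130+(u+.5)/5.5-.5,120+(v+.5)/5.5-.5)
a=atz('top',*tr(566,555),.012)[:2];b=atz('top',*tr(549,75),.012)[:2];c=atz('top',*tr(445,557),.012)[:2]
print(a,b,c,'yaw edge',np.arctan2(*(b-a)[::-1]),np.linalg.norm(b-a),np.linalg.norm(c-a))
y=np.arctan2(*(b-a)[::-1]);ex=np.array([np.cos(y),np.sin(y)]);ey=np.array([-ex[1],ex[0]])
print('centre from corners',(a+c)/2+.131*ex)
# cork / wall check: project predictions on a zoomed picture
import cv2
for (cx,cy,yaw,col) in [(.628,.1055,.072,(0,0,255))]:
    ex=np.array([np.cos(yaw),np.sin(yaw),0]);ey=np.array([-ex[1],ex[0],0]);C=np.array([cx,cy,0])
    for n,(x0,y0,x1,y1),s in [('top',(195,120,250,228),5),('side',(150,185,260,270),6)]:
        im=cv2.imread(f'pics/{n}0.png');im=cv2.resize(im[y0:y1,x0:x1],None,fx=s,fy=s,interpolation=cv2.INTER_CUBIC)
        def poly(pts,z):
            P=[proj(n,C+p[0]*ex+p[1]*ey+[0,0,z]) for p in pts]
            P=np.array([[(u-x0+.5)*s-.5,(v-y0+.5)*s-.5] for u,v in P]).round().astype(int)
            cv2.polylines(im,[P],True,col,1)
        sq=lambda h,w:[(-h,-w),(h,-w),(h,w),(-h,w)]
        poly(sq(.131,.032),.012);poly(sq(.027,.027),.034)
        th=np.linspace(0,6.28,30)
        for bx in(-.058,.058): poly([(bx+.021*np.cos(t),.021*np.sin(t)) for t in th],.103)
        poly([(.005*np.cos(t)-.110,.005*np.sin(t)) for t in th],.119)
        cv2.imwrite(f'pics/ov_{n}.png',im)
```

```text
[0.5024 0.0662] [0.7614 0.0848] [0.4997 0.1295] yaw edge 0.07170984758830894 0.25967819343181764 0.06333235690522378
centre from corners [0.6317 0.1072]
```

View pics/ov_top.png

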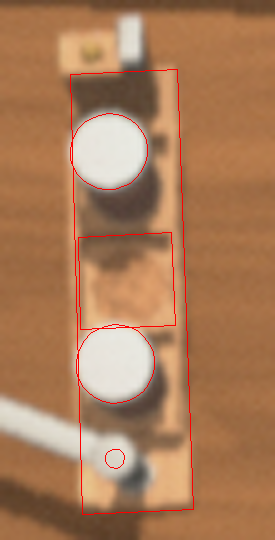

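View pics/ov_side.png

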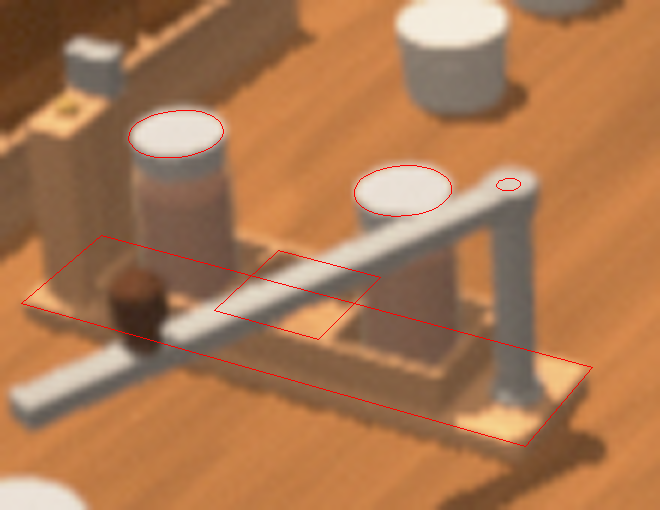

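```bash
python3 -m jog '[{"x":0.03,"y":0.03,"az":0.15},{"x":0.05,"y":0.05,"az":0.15}]' 40; python3 -c "
from bench import env;s=env.get_state();print(s['joints'])"
```

```text
[-1.19696539e+00  2.38765453e-01 -1.41588856e-02  1.31920172e+00
 -1.05423899e-05  1.57077321e+00]invalid input
```

The overlay fits the carrier in both views to about 2 mm: yaw 0.072, free bay at about (0.629, 0.106). The first move was refused as invalid input, so I'll try a full row.

```bash
python3 -m jog '[{"x":0.03,"y":0.03,"z":0,"ax":0,"ay":0,"az":0.1,"fingers":0.085}]'; python3 -c "
from bench import env;s=env.get_state();print(s['joints'])"
```

```text
time: 0.2
ee_pos: [0.2201, -0.4606, 0.1992]
tcp_rot: [0.0, 0.852, -0.523, -0.0]
force: [1.2, -0.2, 0.4]
grip_width: 0.0849
[-1.12428790e+00  2.13735182e-01 -4.79031234e-02  1.30934903e+00
 -1.00651487e-03  1.54704666e+00]
```

```bash
python3 -m jog '[{"x":0.03,"y":0.0145,"az":0.14},{"x":0.03,"y":0.0145,"az":0.14},{"x":0.03,"y":0.0145,"az":0.14},{"x":0.03,"y":0.0145,"az":0.14},{"x":0.03,"y":0.0145,"az":0.14},{"x":0.03,"y":0.0145,"az":0.14},{"x":0.03,"y":0.0145,"az":0.14},{"x":0.03,"y":0.0145,"az":0.14},{"x":0.03,"y":0.0145,"az":0.14},{"x":0.03,"y":0.0145,"az":0.14},{"x":0.03,"y":0.0145,"az":0.14},{"x":0.03,"y":0.0145,"az":0.14}]'; python3 -c "
from bench import env;s=env.get_state();print(s['joints'])"
```

```text
[-1.12428790e+00  2.13735182e-01 -4.79031234e-02  1.30934903e+00
 -1.00651487e-03  1.54704666e+00]invalid input
```

```bash
python3 -m jog '[{"x":0.03,"y":0.0145,"z":0,"ax":0,"ay":0,"az":0.14,"fingers":0.085},{"x":0.03,"y":0.0145,"z":0,"ax":0,"ay":0,"az":0.14,"fingers":0.085},{"x":0.03,"y":0.0145,"z":0,"ax":0,"ay":0,"az":0.14,"fingers":0.085},{"x":0.03,"y":0.0145,"z":0,"ax":0,"ay":0,"az":0.14,"fingers":0.085},{"x":0.03,"y":0.0145,"z":0,"ax":0,"ay":0,"az":0.14,"fingers":0.085},{"x":0.03,"y":0.0145,"z":0,"ax":0,"ay":0,"az":0.14,"fingers":0.085},{"x":0.03,"y":0.0145,"z":0,"ax":0,"ay":0,"az":0.14,"fingers":0.085},{"x":0.03,"y":0.0145,"z":0,"ax":0,"ay":0,"az":0.14,"fingers":0.085},{"x":0.03,"y":0.0145,"z":0,"ax":0,"ay":0,"az":0.14,"fingers":0.085},{"x":0.03,"y":0.0145,"z":0,"ax":0,"ay":0,"az":0.14,"fingers":0.085}]'; python3 -c "
from bench import env;s=env.get_state();print(s['joints'])"
```

```text
time: 1.2
ee_pos: [0.5227, -0.3128, 0.1996]
tcp_rot: [-0.0, 0.988, 0.154, -0.0]
force: [0.2, -0.0, 0.8]
grip_width: 0.0852
[-5.39243969e-01  3.86123131e-01  1.99626230e-01  1.38511856e+00
 -1.32558550e-04  7.22708063e-01]
```

```bash
python3 -m jog '[{"x":0.011,"y":0.005,"z":0,"ax":0,"ay":0,"az":0.1335,"fingers":0.085},{"x":0.011,"y":0.005,"z":0,"ax":0,"ay":0,"az":0.1335,"fingers":0.085},{"x":0.011,"y":0.005,"z":0,"ax":0,"ay":0,"az":0.1335,"fingers":0.085},{"x":0.011,"y":0.005,"z":0,"ax":0,"ay":0,"az":0.1335,"fingers":0.085},{"x":0.011,"y":0.005,"z":0,"ax":0,"ay":0,"az":0.1335,"fingers":0.085},{"x":0.011,"y":0.006,"z":0,"ax":0,"ay":0,"az":0.1335,"fingers":0.085},{"x":0,"y":0,"z":0,"ax":0,"ay":0,"az":0.1335,"fingers":0.085},{"x":0,"y":0,"z":0,"ax":0,"ay":0,"az":0.1335,"fingers":0.085},{"x":0,"y":0,"z":0,"ax":0,"ay":0,"az":0.1335,"fingers":0.085},{"x":0,"y":0,"z":0,"ax":0,"ay":0,"az":0.1335,"fingers":0.085},{"x":0,"y":0,"z":0,"ax":0,"ay":0,"az":0,"fingers":0.085}]'
python3 - <<'E'
from h import *
import cv2
s=env.get_state();print(s['joints'],s['ee_pos'])
a=env.read_camera('side')[:,:,::-1];cv2.imwrite('pics/s1.png',cv2.resize(a[90:230,220:380],None,fx=4.5,fy=4.5,interpolation=cv2.INTER_CUBIC))
E
```

```text
time: 2.3
ee_pos: [0.5875, -0.2826, 0.1995]
tcp_rot: [-0.0, 0.682, 0.731, -0.0]
force: [-0.6, 0.5, -0.6]
grip_width: 0.0849
[-4.48298807e-01  4.64755422e-01  3.25001120e-01  1.43196797e+00
 -8.09725700e-05 -5.17471154e-01] [ 0.58749812 -0.28259267  0.1994521 ]
```

View pics/s1.png

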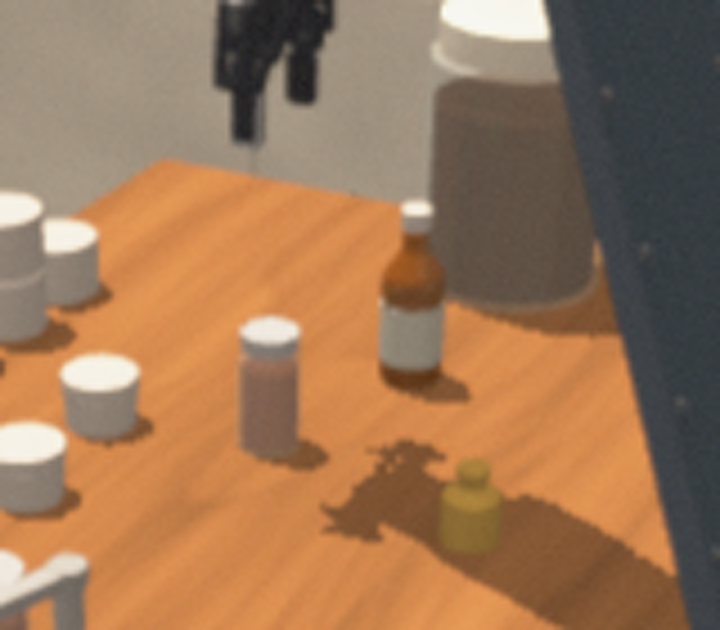

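The open gripper hangs above the loose jar with fingers near (245,130) and (300,95) in the crop, and nothing is in the way. Descending and gripping.

```bash
python3 -m jog '[{"x":0.001,"y":0,"z":-0.03,"ax":0,"ay":0,"az":0,"fingers":0.085},{"x":0,"y":0,"z":-0.03,"ax":0,"ay":0,"az":0,"fingers":0.085},{"x":0,"y":0,"z":-0.03,"ax":0,"ay":0,"az":0,"fingers":0.085},{"x":0,"y":0,"z":-0.03,"ax":0,"ay":0,"az":0,"fingers":0.085},{"x":0,"y":0,"z":-0.03,"ax":0,"ay":0,"az":0,"fingers":0.085},{"x":0,"y":0,"z":-0.0155,"ax":0,"ay":0,"az":0,"fingers":0.085},{"x":0,"y":0,"z":0,"ax":0,"ay":0,"az":0,"fingers":0.06},{"x":0,"y":0,"z":0,"ax":0,"ay":0,"az":0,"fingers":0.055},{"x":0,"y":0,"z":0,"ax":0,"ay":0,"az":0,"fingers":0.055}]' 30; python3 -m jog '[{"x":0,"y":0,"z":0,"ax":0,"ay":0,"az":0,"fingers":0.045},{"x":0,"y":0,"z":0,"ax":0,"ay":0,"az":0,"fingers":0.04},{"x":0,"y":0,"z":0,"ax":0,"ay":0,"az":0,"fingers":0.04},{"x":0,"y":0,"z":0,"ax":0,"ay":0,"az":0,"fingers":0.04},{"x":0,"y":0,"z":0,"ax":0,"ay":0,"az":0,"fingers":0.04},{"x":0,"y":0,"z":0,"ax":0,"ay":0,"az":0,"fingers":0.04}]' 30
```

```text
time: 3.25
ee_pos: [0.5895, -0.2831, 0.0358]
tcp_rot: [0.001, 0.683, 0.73, 0.0]
force: [0.3, 0.0, 0.8]
grip_width: 0.0551
time: 3.85
ee_pos: [0.5895, -0.2825, 0.0361]
tcp_rot: [0.001, 0.683, 0.73, 0.001]
force: [-0.8, 2.7, 5.9]
grip_width: 0.0419
```

Run:
```python
from h import *
import cv2
s=env.get_state();print(s['grip_width'],s['ee_pos'],s['force'])
a=env.read_camera('side')[:,:,::-1];cv2.imwrite('pics/s2.png',cv2.resize(a[90:230,220:380],None,fx=4.5,fy=4.5,interpolation=cv2.INTER_CUBIC))
print(env.get_state()['grip_width'])
```

```text
0.04191365680036921 [ 0.58953799 -0.28249302  0.03607642] [-0.82236764  2.706141    5.93782136]
0.04193220454606611
```

View pics/s2.png

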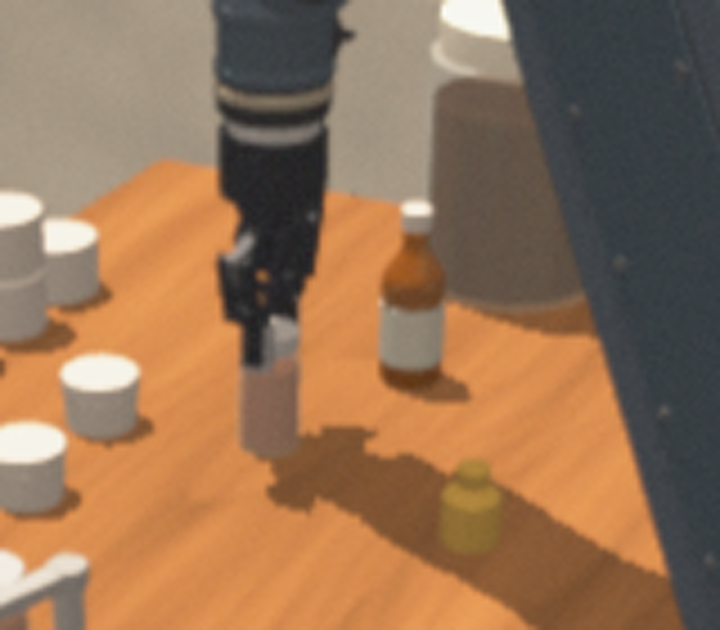

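Run:
```python
from h import *
for z in (.036,.045,.055,.065,.07,.08,.091):
  for dy in(0,.03,-.03):
    u,v=proj('side',np.array([.589,-.2825+dy,z])); print(z,dy,round((u-220+.5)*4.5),round((v-90+.5)*4.5),end=' | ')
  print()
u,v=proj('side',np.array([.589,-.2825,0]));print((u-220)*4.5,(v-90)*4.5)
```

```text
0.036 0 267 400 | 0.036 0.03 248 417 | 0.036 -0.03 286 384 | 
0.045 0 267 389 | 0.045 0.03 248 406 | 0.045 -0.03 287 373 | 
0.055 0 268 376 | 0.055 0.03 248 393 | 0.055 -0.03 287 360 | 
0.065 0 268 364 | 0.065 0.03 248 380 | 0.065 -0.03 287 348 | 
0.07 0 268 358 | 0.07 0.03 248 374 | 0.07 -0.03 287 342 | 
0.08 0 268 345 | 0.08 0.03 248 361 | 0.08 -0.03 287 329 | 
0.091 0 268 331 | 0.091 0.03 248 347 | 0.091 -0.03 287 315 | 
264.6419891339872 441.95289945847276
```

Run:
```python
from h import *
import cv2
for z in (.2,.213,.23,.25):
  for dy in(.045,-.045):
    u,v=proj('side',np.array([.5875,-.2826+dy,z])); print(z,dy,round((u-220+.5)*4.5),round((v-90+.5)*4.5),end=' | ')
  print()
a=cv2.imread('pics/s1.png');b=cv2.imread('pics/s2.png')
cv2.imwrite('pics/cmp.png',np.hstack([cv2.resize(a[80:220,190:360],None,fx=2.2,fy=2.2),cv2.resize(b[220:470,190:360],None,fx=2.2,fy=2.2)[:308]]) if 0 else np.hstack([cv2.resize(a[0:260,190:350],(360,585)),cv2.resize(b[220:480,190:350],(360,585))]))
```

```text
0.2 0.045 241 209 | 0.2 -0.045 301 166 | 
0.213 0.045 241 191 | 0.213 -0.045 302 148 | 
0.23 0.045 241 167 | 0.23 -0.045 302 125 | 
0.25 0.045 241 138 | 0.25 -0.045 303 98 |
```

View pics/cmp.png

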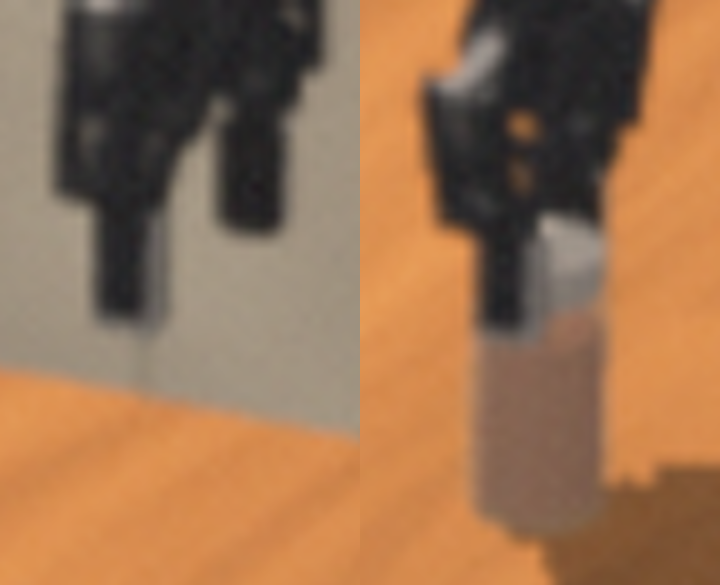

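The width of 0.042 m matches the lid, not the 46 mm body. In the picture the fingertips sit at about z 0.072, roughly 30 mm higher than the reported TCP suggests. I'll open, go 25 mm lower and regrip on the body.

```bash
python3 -m jog '[{"x":0,"y":0,"z":0,"ax":0,"ay":0,"az":0,"fingers":0.05},{"x":0,"y":0,"z":0,"ax":0,"ay":0,"az":0,"fingers":0.07},{"x":0,"y":0,"z":0,"ax":0,"ay":0,"az":0,"fingers":0.07},{"x":0,"y":0,"z":-0.005,"ax":0,"ay":0,"az":0,"fingers":0.07},{"x":0,"y":0,"z":-0.005,"ax":0,"ay":0,"az":0,"fingers":0.07},{"x":0,"y":0,"z":-0.005,"ax":0,"ay":0,"az":0,"fingers":0.07},{"x":0,"y":0,"z":-0.005,"ax":0,"ay":0,"az":0,"fingers":0.07},{"x":0,"y":0,"z":0,"ax":0,"ay":0,"az":0,"fingers":0.07}]' 30
python3 - <<'E'
from h import *
import cv2
a=env.read_camera('side')[:,:,::-1];cv2.imwrite('pics/s3.png',cv2.resize(a[130:200,250:320],None,fx=7,fy=7,interpolation=cv2.INTER_CUBIC))
E
```

```text
time: 4.7
ee_pos: [0.5881, -0.2824, 0.0133]
tcp_rot: [-0.001, 0.683, 0.73, -0.0]
force: [-0.1, -0.4, -0.4]
grip_width: 0.07
```

View pics/s3.png

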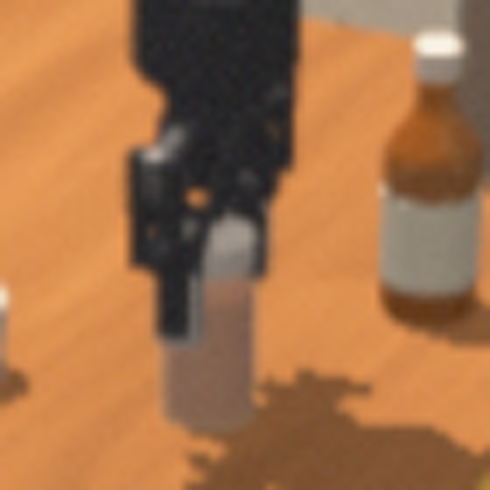

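The fingertip, crop (178,340), is now at about z 0.055, beside the body, so I'm closing there.

```bash
python3 -m jog '[{"x":0,"y":0,"z":0,"ax":0,"ay":0,"az":0,"fingers":0.055},{"x":0,"y":0,"z":0,"ax":0,"ay":0,"az":0,"fingers":0.048},{"x":0,"y":0,"z":0,"ax":0,"ay":0,"az":0,"fingers":0.044},{"x":0,"y":0,"z":0,"ax":0,"ay":0,"az":0,"fingers":0.042},{"x":0,"y":0,"z":0,"ax":0,"ay":0,"az":0,"fingers":0.04},{"x":0,"y":0,"z":0,"ax":0,"ay":0,"az":0,"fingers":0.04},{"x":0,"y":0,"z":0,"ax":0,"ay":0,"az":0,"fingers":0.04}]' 35
```

```text
time: 5.45
ee_pos: [0.589, -0.2828, 0.015]
tcp_rot: [0.0, 0.683, 0.73, 0.0]
force: [-0.9, 1.1, 5.4]
grip_width: 0.0446
```

Run:
```python
from h import *
import cv2
a=env.read_camera('side')[:,:,::-1];cv2.imwrite('pics/s4.png',cv2.resize(a[130:200,250:320],None,fx=8,fy=8,interpolation=cv2.INTER_CUBIC))
print(env.get_state()['grip_width'],env.get_state()['force'],env.get_state()['ft_torque'])
```

```text
0.04458177754596774 [0.13776414 1.20403282 6.3451282 ] [ 0.20997407  0.17798639 -0.00321421]
```

View pics/s4.png

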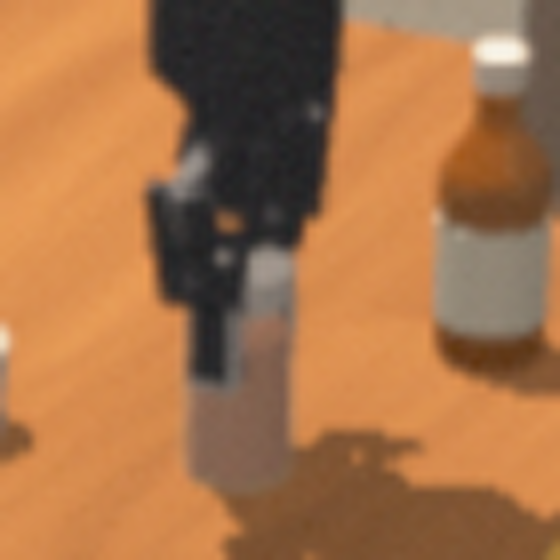

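```bash
python3 -m jog '[{"x":0,"y":0,"z":0,"ax":0,"ay":0,"az":0,"fingers":0.055},{"x":0,"y":0,"z":0,"ax":0,"ay":0,"az":0,"fingers":0.065},{"x":0,"y":0,"z":0,"ax":0,"ay":0,"az":0,"fingers":0.065},{"x":0,"y":0,"z":-0.006,"ax":0,"ay":0,"az":0,"fingers":0.065},{"x":0,"y":0,"z":-0.006,"ax":0,"ay":0,"az":0,"fingers":0.065},{"x":0,"y":0,"z":0,"ax":0,"ay":0,"az":0,"fingers":0.055},{"x":0,"y":0,"z":0,"ax":0,"ay":0,"az":0,"fingers":0.048},{"x":0,"y":0,"z":0,"ax":0,"ay":0,"az":0,"fingers":0.044},{"x":0,"y":0,"z":0,"ax":0,"ay":0,"az":0,"fingers":0.04},{"x":0,"y":0,"z":0,"ax":0,"ay":0,"az":0,"fingers":0.04},{"x":0,"y":0,"z":0,"ax":0,"ay":0,"az":0,"fingers":0.04}]' 35
```

```text
time: 6.6
ee_pos: [0.5886, -0.2827, 0.0024]
tcp_rot: [0.0, 0.683, 0.73, -0.0]
force: [-0.1, 0.1, -1.7]
grip_width: 0.0448
```

```bash
python3 -m jog '[{"x":0,"y":0,"z":0.006,"ax":0,"ay":0,"az":0,"fingers":0.04},{"x":0,"y":0,"z":0.01,"ax":0,"ay":0,"az":0,"fingers":0.04},{"x":0,"y":0,"z":0.014,"ax":0,"ay":0,"az":0,"fingers":0.04},{"x":0,"y":0,"z":0.02,"ax":0,"ay":0,"az":0,"fingers":0.04},{"x":0,"y":0,"z":0.025,"ax":0,"ay":0,"az":0,"fingers":0.04},{"x":0,"y":0,"z":0.025,"ax":0,"ay":0,"az":0,"fingers":0.04},{"x":0,"y":0,"z":0.02,"ax":0,"ay":0,"az":0,"fingers":0.04},{"x":0,"y":0,"z":0.01,"ax":0,"ay":0,"az":0,"fingers":0.04},{"x":0,"y":0,"z":0.005,"ax":0,"ay":0,"az":0,"fingers":0.04},{"x":0,"y":0,"z":0,"ax":0,"ay":0,"az":0,"fingers":0.04},{"x":0,"y":0,"z":0,"ax":0,"ay":0,"az":0,"fingers":0.04}]'
python3 - <<'E'
from h import *
import cv2
a=env.read_camera('side')[:,:,::-1];cv2.imwrite('pics/s5.png',cv2.resize(a[80:210,200:330],None,fx=4.5,fy=4.5,interpolation=cv2.INTER_CUBIC))
E
```

```text
time: 7.7
ee_pos: [0.5882, -0.2825, 0.1366]
tcp_rot: [-0.001, 0.683, 0.73, -0.0]
force: [0.1, -0.3, -1.6]
grip_width: 0.0448
```

View pics/s5.png

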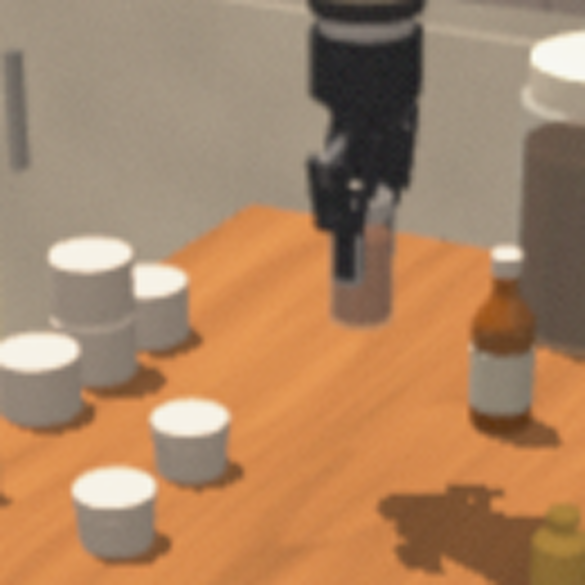

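The jar hangs upright, foot at crop (360,320), and the force reading gives about 0.16 kg. Carrying it over to the bay.

```bash
python3 -m jog '[{"x":0.002,"y":0.01,"z":0,"ax":0,"ay":0,"az":0,"fingers":0.04},{"x":0.004,"y":0.025,"z":0,"ax":0,"ay":0,"az":0,"fingers":0.04},{"x":0.004,"y":0.04,"z":0,"ax":0,"ay":0,"az":0,"fingers":0.04},{"x":0.005,"y":0.045,"z":0,"ax":0,"ay":0,"az":0,"fingers":0.04},{"x":0.005,"y":0.045,"z":0,"ax":0,"ay":0,"az":0,"fingers":0.04},{"x":0.005,"y":0.045,"z":0,"ax":0,"ay":0,"az":0,"fingers":0.04},{"x":0.005,"y":0.045,"z":0,"ax":0,"ay":0,"az":0,"fingers":0.04},{"x":0.004,"y":0.045,"z":0,"ax":0,"ay":0,"az":0,"fingers":0.04},{"x":0.004,"y":0.04,"z":0,"ax":0,"ay":0,"az":0,"fingers":0.04},{"x":0.002,"y":0.03,"z":0,"ax":0,"ay":0,"az":0,"fingers":0.04},{"x":0.001,"y":0.018,"z":0,"ax":0,"ay":0,"az":0,"fingers":0.04},{"x":0,"y":0,"z":0,"ax":0,"ay":0,"az":0,"fingers":0.04}]'; python3 -m jog '[{"x":0,"y":0,"z":0,"ax":0,"ay":0,"az":0,"fingers":0.04},{"x":0,"y":0,"z":0,"ax":0,"ay":0,"az":0,"fingers":0.04}]'
python3 - <<'E'
from h import *
import cv2
for n,(x0,y0,x1,y1) in dict(side=(140,120,270,270),top=(130,90,260,240)).items():
  a=env.read_camera(n)[:,:,::-1];cv2.imwrite(f'pics/b_{n}.png',cv2.resize(a[y0:y1,x0:x1],None,fx=4,fy=4,interpolation=cv2.INTER_CUBIC))
print(env.get_state()['joints'],env.get_state()['ee_pos'])
E
```

```text
time: 8.95
ee_pos: [0.6293, 0.1078, 0.1369]
tcp_rot: [-0.0, 0.682, 0.731, -0.0]
force: [-0.1, -0.7, -2.0]
grip_width: 0.0453
time: 9.15
ee_pos: [0.6295, 0.1041, 0.1373]
tcp_rot: [0.0, 0.683, 0.73, -0.0]
force: [-0.0, 0.5, -1.1]
grip_width: 0.0452
[ 1.63807042e-01  4.57138523e-01  1.54279583e-01  1.26805201e+00
 -2.41117669e-04  9.82618303e-02] [0.62968667 0.10399707 0.13752095]
```

View pics/b_side.png

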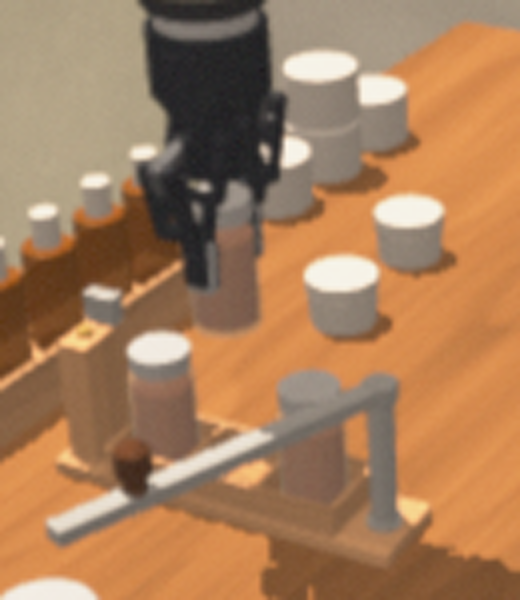

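View pics/b_top.png

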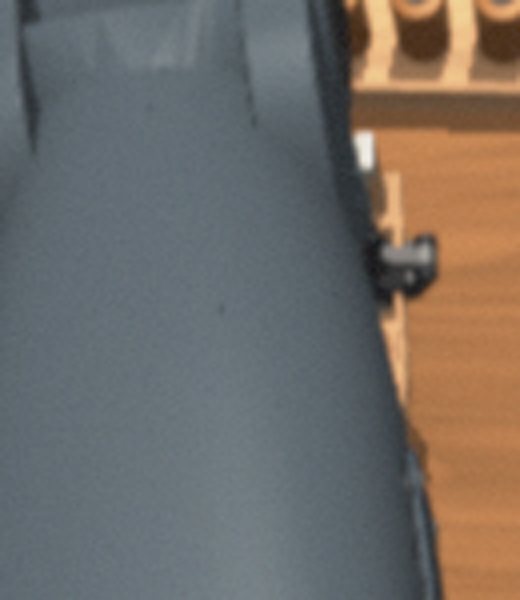

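Run:
```python
from h import *
for z in(.135,.2,.226):
  for dx,dy in((0,0),):
    u,v=proj('side',np.array([.6297+dx,.104+dy,z]));print(z,round((u-140+.5)*4),round((v-120+.5)*4))
# px shift per mm
p=np.array([.6297,.104,.135])
for e in np.eye(3)*.01: print(4*(np.array(proj('side',p+e))-proj('side',p)))
y=.0715
for k in (.0,):
  C=np.array([.629,.106]);print(C)
```

```text
0.135 227 324
0.2 220 234
0.226 217 197
[-12.48485536  -3.6266169 ]
[-9.12603405  6.70294855]
[ -1.0792785  -13.47013381]
[0.629 0.106]
```

```bash
python3 -m jog '[{"x":-0.001,"y":0.0015,"z":-0.01,"ax":0,"ay":0,"az":0,"fingers":0.04},{"x":0,"y":0,"z":-0.015,"ax":0,"ay":0,"az":0,"fingers":0.04},{"x":0,"y":0,"z":-0.015,"ax":0,"ay":0,"az":0,"fingers":0.04},{"x":0,"y":0,"z":-0.015,"ax":0,"ay":0,"az":0,"fingers":0.04},{"x":0,"y":0,"z":-0.015,"ax":0,"ay":0,"az":0,"fingers":0.04},{"x":0,"y":0,"z":-0.015,"ax":0,"ay":0,"az":0,"fingers":0.04},{"x":0,"y":0,"z":-0.005,"ax":0,"ay":0,"az":0,"fingers":0.04},{"x":0,"y":0,"z":-0.005,"ax":0,"ay":0,"az":0,"fingers":0.04},{"x":0,"y":0,"z":0,"ax":0,"ay":0,"az":0,"fingers":0.04}]'
python3 - <<'E'
from h import *
import cv2
a=env.read_camera('side')[:,:,::-1];cv2.imwrite('pics/b2.png',cv2.resize(a[150:270,150:260],None,fx=5,fy=5,interpolation=cv2.INTER_CUBIC))
E
```

```text
time: 10.15
ee_pos: [0.6285, 0.1066, 0.0421]
tcp_rot: [-0.0, 0.683, 0.73, -0.0]
force: [-0.9, -0.3, -1.7]
grip_width: 0.0452
```

View pics/b2.png

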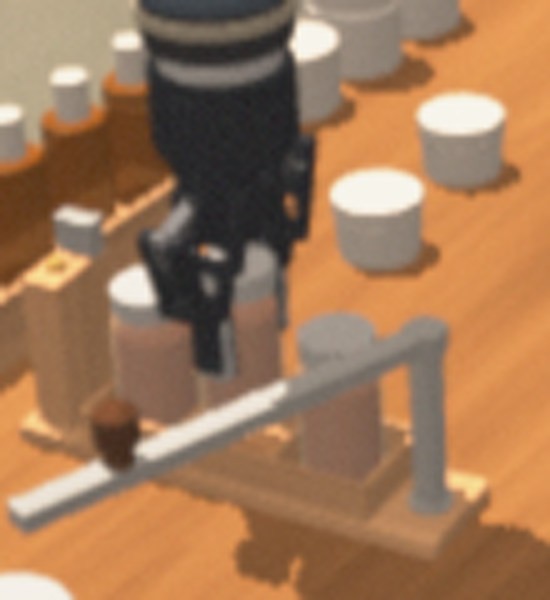

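The jar is centred between its neighbours (columns 200–280), with its foot at about 0.04 and no contact. Lowering it slowly.

```bash
python3 -m jog '[{"x":0,"y":0,"z":-0.005,"ax":0,"ay":0,"az":0,"fingers":0.04},{"x":0,"y":0,"z":-0.005,"ax":0,"ay":0,"az":0,"fingers":0.04},{"x":0,"y":0,"z":-0.005,"ax":0,"ay":0,"az":0,"fingers":0.04},{"x":0,"y":0,"z":-0.004,"ax":0,"ay":0,"az":0,"fingers":0.04},{"x":0,"y":0,"z":-0.003,"ax":0,"ay":0,"az":0,"fingers":0.04},{"x":0,"y":0,"z":0,"ax":0,"ay":0,"az":0,"fingers":0.04}]'; python3 -m jog '[{"x":0,"y":0,"z":-0.001,"ax":0,"ay":0,"az":0,"fingers":0.04},{"x":0,"y":0,"z":-0.001,"ax":0,"ay":0,"az":0,"fingers":0.04},{"x":0,"y":0,"z":0,"ax":0,"ay":0,"az":0,"fingers":0.04}]'
```

```text
time: 10.8
ee_pos: [0.6283, 0.1068, 0.0199]
tcp_rot: [-0.0, 0.683, 0.73, -0.0]
force: [0.5, -0.3, -0.8]
grip_width: 0.0451
time: 11.1
ee_pos: [0.6287, 0.1068, 0.0185]
tcp_rot: [0.0, 0.683, 0.73, 0.0]
force: [-0.2, -0.2, -1.1]
grip_width: 0.0453
```

```bash
python3 -m jog '[{"x":0,"y":0,"z":-0.001,"ax":0,"ay":0,"az":0,"fingers":0.04},{"x":0,"y":0,"z":-0.001,"ax":0,"ay":0,"az":0,"fingers":0.04},{"x":0,"y":0,"z":0,"ax":0,"ay":0,"az":0,"fingers":0.04}]'; python3 -m jog '[{"x":0,"y":0,"z":-0.001,"ax":0,"ay":0,"az":0,"fingers":0.04},{"x":0,"y":0,"z":0,"ax":0,"ay":0,"az":0,"fingers":0.04}]';python3 -m jog '[{"x":0,"y":0,"z":-0.001,"ax":0,"ay":0,"az":0,"fingers":0.04},{"x":0,"y":0,"z":0,"ax":0,"ay":0,"az":0,"fingers":0.04}]'
```

```text
time: 11.4
ee_pos: [0.6286, 0.1068, 0.0163]
tcp_rot: [-0.0, 0.683, 0.73, -0.0]
force: [0.4, -0.2, -1.7]
grip_width: 0.045
time: 11.6
ee_pos: [0.6286, 0.1068, 0.0153]
tcp_rot: [-0.0, 0.683, 0.73, -0.0]
force: [-0.7, -0.3, -1.3]
grip_width: 0.0452
time: 11.8
ee_pos: [0.6287, 0.1068, 0.0144]
tcp_rot: [0.0, 0.683, 0.73, -0.0]
force: [0.0, 0.3, -1.4]
grip_width: 0.0451
```

```bash
python3 -m jog '[{"x":0,"y":0,"z":-0.001,"ax":0,"ay":0,"az":0,"fingers":0.04},{"x":0,"y":0,"z":0,"ax":0,"ay":0,"az":0,"fingers":0.04}]'; python3 -m jog '[{"x":0,"y":0,"z":-0.001,"ax":0,"ay":0,"az":0,"fingers":0.04},{"x":0,"y":0,"z":0,"ax":0,"ay":0,"az":0,"fingers":0.04}]'
```

```text
time: 12.0
ee_pos: [0.6288, 0.1068, 0.0143]
tcp_rot: [0.0, 0.683, 0.73, 0.0]
force: [-2.5, 0.7, 6.2]
grip_width: 0.0447
time: 12.2
ee_pos: [0.6289, 0.1068, 0.0143]
tcp_rot: [0.001, 0.683, 0.73, 0.001]
force: [-5.7, -2.2, 13.9]
grip_width: 0.0449
```

Contact came at TCP z 0.0143, exactly 12 mm above the pick height, so the jar is on the bay floor. I'll relax the load and release gently.

```bash
python3 -m jog '[{"x":0,"y":0,"z":0.0015,"ax":0,"ay":0,"az":0,"fingers":0.04},{"x":0,"y":0,"z":0,"ax":0,"ay":0,"az":0,"fingers":0.046},{"x":0,"y":0,"z":0,"ax":0,"ay":0,"az":0,"fingers":0.048},{"x":0,"y":0,"z":0,"ax":0,"ay":0,"az":0,"fingers":0.052},{"x":0,"y":0,"z":0,"ax":0,"ay":0,"az":0,"fingers":0.058},{"x":0,"y":0,"z":0,"ax":0,"ay":0,"az":0,"fingers":0.07},{"x":0,"y":0,"z":0,"ax":0,"ay":0,"az":0,"fingers":0.075},{"x":0,"y":0,"z":0,"ax":0,"ay":0,"az":0,"fingers":0.075}]'
python3 - <<'E'
from h import *
import cv2
a=env.read_camera('side')[:,:,::-1];cv2.imwrite('pics/b3.png',cv2.resize(a[150:270,150:260],None,fx=5,fy=5,interpolation=cv2.INTER_CUBIC))
E
```

```text
time: 13.0
ee_pos: [0.6287, 0.1068, 0.0139]
tcp_rot: [0.0, 0.683, 0.73, -0.0]
force: [0.3, 0.8, -0.6]
grip_width: 0.0748
```

View pics/b3.png

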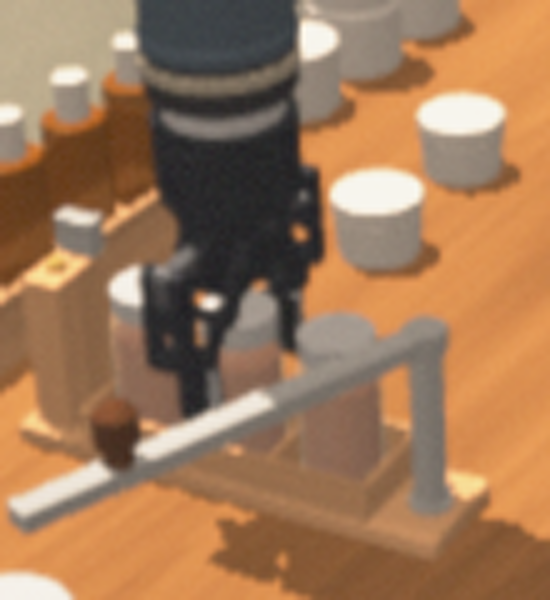

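The loose jar now stands in the middle bay, lid at about (250,315), with the fingers clear. Next: lift straight up and go above the knob, turning the jaws across the bar.

```bash
python3 -m jog '[{"x":0,"y":0,"z":0.01,"ax":0,"ay":0,"az":0,"fingers":0.075},{"x":0,"y":0,"z":0.025,"ax":0,"ay":0,"az":0,"fingers":0.075},{"x":0,"y":0,"z":0.03,"ax":0,"ay":0,"az":0,"fingers":0.075},{"x":0,"y":0,"z":0.03,"ax":0,"ay":0,"az":0,"fingers":0.075},{"x":0,"y":0,"z":0.03,"ax":0,"ay":0,"az":0,"fingers":0.075},{"x":0,"y":0,"z":0.03,"ax":0,"ay":0,"az":0,"fingers":0.075},{"x":0,"y":0,"z":0.015,"ax":0,"ay":0,"az":0,"fingers":0.075},{"x":0,"y":0,"z":0,"ax":0,"ay":0,"az":0,"fingers":0.06}]'; python3 -m jog '[{"x":-0.005,"y":0.015,"z":0,"ax":0,"ay":0,"az":0.145,"fingers":0.05},{"x":-0.007,"y":0.022,"z":0,"ax":0,"ay":0,"az":0.145,"fingers":0.05},{"x":-0.007,"y":0.022,"z":0,"ax":0,"ay":0,"az":0.145,"fingers":0.05},{"x":-0.007,"y":0.022,"z":0,"ax":0,"ay":0,"az":0.145,"fingers":0.05},{"x":-0.007,"y":0.022,"z":0,"ax":0,"ay":0,"az":0.145,"fingers":0.05},{"x":-0.007,"y":0.022,"z":0,"ax":0,"ay":0,"az":0.145,"fingers":0.05},{"x":-0.006,"y":0.022,"z":0,"ax":0,"ay":0,"az":0.145,"fingers":0.05},{"x":-0.005,"y":0.012,"z":0,"ax":0,"ay":0,"az":0.14,"fingers":0.05},{"x":0,"y":0,"z":0,"ax":0,"ay":0,"az":0,"fingers":0.05},{"x":0,"y":0,"z":0,"ax":0,"ay":0,"az":0,"fingers":0.05}]'
python3 - <<'E'
from h import *
import cv2
a=env.read_camera('side')[:,:,::-1];cv2.imwrite('pics/k1.png',cv2.resize(a[100:270,120:270],None,fx=3.5,fy=3.5,interpolation=cv2.INTER_CUBIC))
print(env.get_state()['joints'])
E
```

```text
time: 13.85
ee_pos: [0.63, 0.107, 0.1873]
tcp_rot: [0.002, 0.683, 0.73, 0.002]
force: [-1.0, 0.2, 0.2]
grip_width: 0.062
time: 14.85
ee_pos: [0.5774, 0.2655, 0.1833]
tcp_rot: [-0.0, 0.175, 0.985, -0.0]
force: [-0.3, -0.0, 0.5]
grip_width: 0.0498
[ 4.30480539e-01  4.37532768e-01  2.40110994e-01  1.37412735e+00
 -3.76099404e-04 -7.87727002e-01]
```

View pics/k1.png

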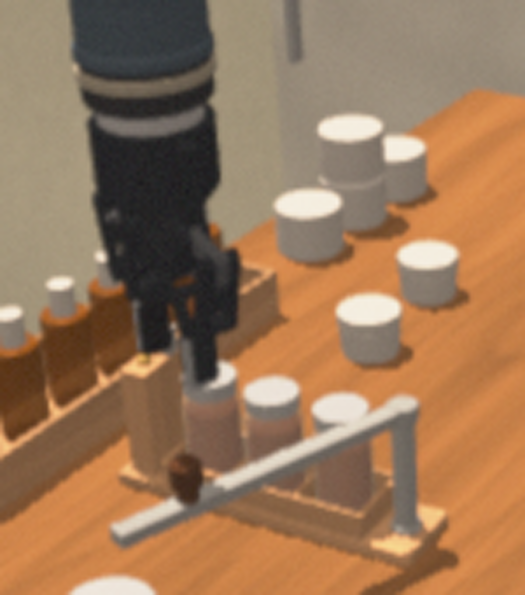

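Run:
```python
from h import *
for z in(.136,.15,.183,.2,.21,.22,.23,.24):
    u,v=proj('side',np.array([.5774,.2655,z]));print(z,round((u-120+.5)*3.5),round((v-100+.5)*3.5))
```

```text
0.136 189 477
0.15 187 459
0.183 182 416
0.2 180 393
0.21 178 380
0.22 177 366
0.23 175 352
0.24 174 338
```

The three jars stand in a row at (212,380), (272,390) and (340,410), and the gripper is over the knob at (185,478). Fingertips are at about z 0.222, 38 mm above the reported TCP. I'll lower by about 92 mm so the tips straddle the knob just above the bar.

```bash
python3 -m jog '[{"x":0,"y":0,"z":-0.015,"ax":0,"ay":0,"az":0,"fingers":0.05},{"x":0,"y":0,"z":-0.02,"ax":0,"ay":0,"az":0,"fingers":0.05},{"x":0,"y":0,"z":-0.02,"ax":0,"ay":0,"az":0,"fingers":0.05},{"x":0,"y":0,"z":-0.015,"ax":0,"ay":0,"az":0,"fingers":0.05},{"x":0,"y":0,"z":-0.01,"ax":0,"ay":0,"az":0,"fingers":0.05},{"x":0,"y":0,"z":-0.006,"ax":0,"ay":0,"az":0,"fingers":0.05},{"x":0,"y":0,"z":-0.002,"ax":0,"ay":0,"az":0,"fingers":0.05},{"x":0,"y":0,"z":0,"ax":0,"ay":0,"az":0,"fingers":0.05}]'
python3 - <<'E'
from h import *
import cv2
a=env.read_camera('side')[:,:,::-1];cv2.imwrite('pics/k2.png',cv2.resize(a[170:270,140:240],None,fx=5.5,fy=5.5,interpolation=cv2.INTER_CUBIC))
E
```

```text
time: 15.7
ee_pos: [0.578, 0.2657, 0.0962]
tcp_rot: [0.0, 0.174, 0.985, 0.0]
force: [-0.2, -0.3, 1.1]
grip_width: 0.0496
```

View pics/k2.png

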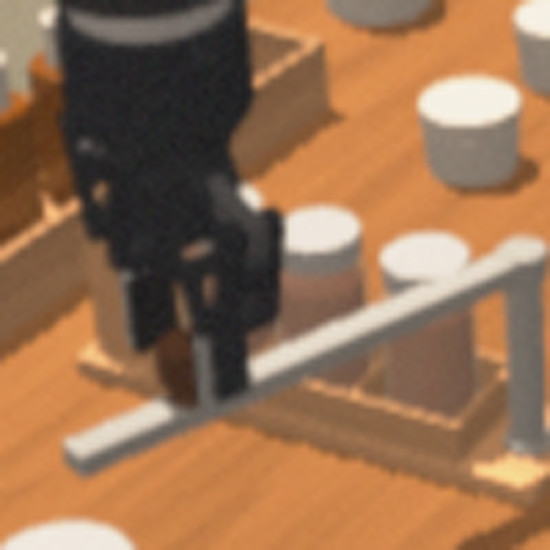

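```bash
python3 -m jog '[{"x":0,"y":0,"z":0,"ax":0,"ay":0,"az":0,"fingers":0.04},{"x":0,"y":0,"z":0,"ax":0,"ay":0,"az":0,"fingers":0.032},{"x":0,"y":0,"z":0,"ax":0,"ay":0,"az":0,"fingers":0.027},{"x":0,"y":0,"z":0,"ax":0,"ay":0,"az":0,"fingers":0.027},{"x":0,"y":0,"z":0,"ax":0,"ay":0,"az":0,"fingers":0.027}]' 30
python3 - <<'E'
import numpy as np
H=np.array([.5177,.0967]);y=.072
p=None
for i in range(13):
    k=1.158-i*(1.158-.0)/12
    q=H+.18*np.array([np.cos(y+k),np.sin(y+k)])
    print(i,round(k,3),q.round(4),None if p is None else (q-p).round(4)); p=q
E
```

```text
time: 16.25
ee_pos: [0.5777, 0.2658, 0.096]
tcp_rot: [0.0, 0.173, 0.985, 0.0]
force: [0.2, -0.4, 0.2]
grip_width: 0.0271
0 1.158 [0.5779 0.2663] None
1 1.061 [0.5939 0.2598] [ 0.0161 -0.0066]
2 0.965 [0.6093 0.2517] [ 0.0154 -0.0081]
3 0.868 [0.6238 0.2421] [ 0.0145 -0.0095]
4 0.772 [0.6373 0.2312] [ 0.0135 -0.0109]
5 0.675 [0.6497 0.2191] [ 0.0124 -0.0121]
6 0.579 [0.6609 0.2058] [ 0.0112 -0.0133]
7 0.482 [0.6707 0.1915] [ 0.0098 -0.0143]
8 0.386 [0.6791 0.1763] [ 0.0084 -0.0152]
9 0.289 [0.6861 0.1604] [ 0.0069 -0.0159]
10 0.193 [0.6914 0.1438] [ 0.0054 -0.0165]
11 0.097 [0.6952 0.1269] [ 0.0037 -0.017 ]
12 0.0 [0.6972 0.1096] [ 0.0021 -0.0172]
```

```bash
python3 -m jog '[{"x":0.008,"y":-0.003,"z":0,"ax":0,"ay":0,"az":-0.048,"fingers":0.027},{"x":0.008,"y":-0.0035,"z":0,"ax":0,"ay":0,"az":-0.048,"fingers":0.027},{"x":0.0077,"y":-0.004,"z":0,"ax":0,"ay":0,"az":-0.048,"fingers":0.027},{"x":0.0077,"y":-0.004,"z":0,"ax":0,"ay":0,"az":-0.048,"fingers":0.027},{"x":0.0073,"y":-0.0047,"z":0,"ax":0,"ay":0,"az":-0.048,"fingers":0.027},{"x":0.0072,"y":-0.0048,"z":0,"ax":0,"ay":0,"az":-0.048,"fingers":0.027},{"x":0.0068,"y":-0.0054,"z":0,"ax":0,"ay":0,"az":-0.048,"fingers":0.027},{"x":0.0067,"y":-0.0055,"z":0,"ax":0,"ay":0,"az":-0.048,"fingers":0.027},{"x":0.0062,"y":-0.006,"z":0,"ax":0,"ay":0,"az":-0.048,"fingers":0.027},{"x":0.0062,"y":-0.0061,"z":0,"ax":0,"ay":0,"az":-0.048,"fingers":0.027},{"x":0.0056,"y":-0.0066,"z":0,"ax":0,"ay":0,"az":-0.048,"fingers":0.027},{"x":0.0056,"y":-0.0067,"z":0,"ax":0,"ay":0,"az":-0.048,"fingers":0.027}]'
python3 - <<'E'
from h import *
import cv2
a=env.read_camera('side')[:,:,::-1];cv2.imwrite('pics/k3.png',cv2.resize(a[150:270,140:260],None,fx=5,fy=5,interpolation=cv2.INTER_CUBIC))
print(env.get_state()['ee_pos'],env.get_state()['force'],env.get_state()['joints'])
E
```

```text
time: 17.45
ee_pos: [0.6608, 0.2054, 0.0959]
tcp_rot: [-0.0, 0.447, 0.895, -0.0]
force: [-1.0, 1.0, -0.3]
grip_width: 0.0269
[0.66159067 0.20425337 0.09579841] [ 0.82919149 -0.67169886 -0.45046438] [ 2.99720254e-01  5.70754274e-01  2.42483049e-01  1.24241934e+00
 -5.59061718e-04 -3.40996868e-01]
```

View pics/k3.png

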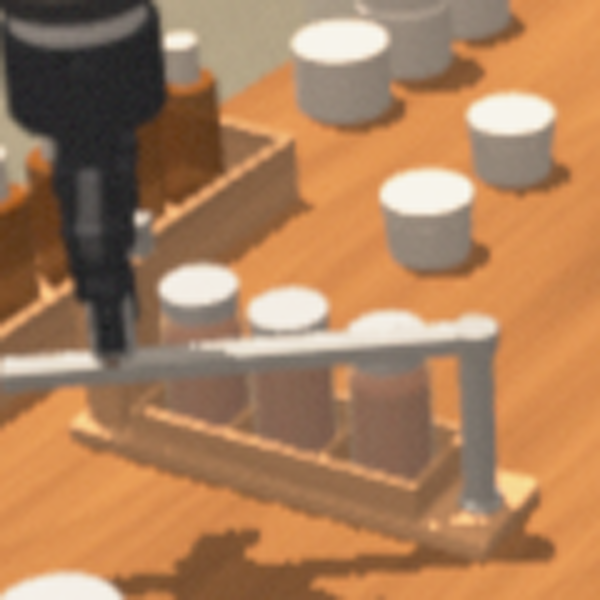

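The bar follows; it is about half-way over, and the three jars stand clear below it. Continuing to about 0.1 rad.

```bash
python3 -m jog '[{"x":0.0049,"y":-0.0071,"z":0,"ax":0,"ay":0,"az":-0.048,"fingers":0.027},{"x":0.0049,"y":-0.0072,"z":0,"ax":0,"ay":0,"az":-0.048,"fingers":0.027},{"x":0.0042,"y":-0.0076,"z":0,"ax":0,"ay":0,"az":-0.048,"fingers":0.027},{"x":0.0042,"y":-0.0076,"z":0,"ax":0,"ay":0,"az":-0.048,"fingers":0.027},{"x":0.0035,"y":-0.0079,"z":0,"ax":0,"ay":0,"az":-0.048,"fingers":0.027},{"x":0.0034,"y":-0.008,"z":0,"ax":0,"ay":0,"az":-0.048,"fingers":0.027},{"x":0.0027,"y":-0.0082,"z":0,"ax":0,"ay":0,"az":-0.048,"fingers":0.027},{"x":0.0027,"y":-0.0083,"z":0,"ax":0,"ay":0,"az":-0.048,"fingers":0.027},{"x":0.0019,"y":-0.0085,"z":0,"ax":0,"ay":0,"az":-0.048,"fingers":0.027},{"x":0.0018,"y":-0.0085,"z":0,"ax":0,"ay":0,"az":-0.048,"fingers":0.027},{"x":0,"y":0,"z":0,"ax":0,"ay":0,"az":0,"fingers":0.027}]'
```

```text
time: 18.6
ee_pos: [0.6949, 0.1258, 0.0959]
tcp_rot: [0.0, 0.646, 0.763, -0.0]
force: [0.6, 0.1, -0.4]
grip_width: 0.0269
```

```bash
python3 -m jog '[{"x":0.0005,"y":-0.004,"z":0,"ax":0,"ay":0,"az":-0.024,"fingers":0.027},{"x":0.0005,"y":-0.004,"z":0,"ax":0,"ay":0,"az":-0.024,"fingers":0.027},{"x":0.0005,"y":-0.004,"z":0,"ax":0,"ay":0,"az":-0.024,"fingers":0.027},{"x":0,"y":0,"z":0,"ax":0,"ay":0,"az":0,"fingers":0.027}]'
```

```text
time: 19.0
ee_pos: [0.6963, 0.1148, 0.096]
tcp_rot: [-0.0, 0.673, 0.739, 0.0]
force: [0.9, -0.3, 0.1]
grip_width: 0.027
```

```bash
python3 -m jog '[{"x":0.0002,"y":-0.003,"z":0,"ax":0,"ay":0,"az":-0.01,"fingers":0.027},{"x":0,"y":0,"z":0,"ax":0,"ay":0,"az":0,"fingers":0.027}]'; python3 -m jog '[{"x":0.0002,"y":-0.002,"z":0,"ax":0,"ay":0,"az":-0.01,"fingers":0.027},{"x":0,"y":0,"z":0,"ax":0,"ay":0,"az":0,"fingers":0.027}]';  python3 -m jog '[{"x":0,"y":-0.002,"z":0,"ax":0,"ay":0,"az":0,"fingers":0.027},{"x":0,"y":0,"z":0,"ax":0,"ay":0,"az":0,"fingers":0.027}]'
```

```text
time: 19.2
ee_pos: [0.6967, 0.1112, 0.096]
tcp_rot: [0.0, 0.677, 0.736, -0.0]
force: [0.4, -0.4, -0.0]
grip_width: 0.0272
time: 19.4
ee_pos: [0.6969, 0.1092, 0.096]
tcp_rot: [0.0, 0.681, 0.733, -0.0]
force: [0.7, -0.1, -0.2]
grip_width: 0.0269
time: 19.6
ee_pos: [0.6968, 0.1079, 0.096]
tcp_rot: [-0.0, 0.68, 0.733, 0.0]
force: [0.5, 2.5, -0.1]
grip_width: 0.0272
```

```bash
python3 -m jog '[{"x":0,"y":-0.002,"z":0,"ax":0,"ay":0,"az":0,"fingers":0.027},{"x":0,"y":0,"z":0,"ax":0,"ay":0,"az":0,"fingers":0.027}]'; python3 -m jog '[{"x":0,"y":-0.002,"z":0,"ax":0,"ay":0,"az":0,"fingers":0.027},{"x":0,"y":0,"z":0,"ax":0,"ay":0,"az":0,"fingers":0.027}]'; python3 -m jog '[{"x":0,"y":-0.001,"z":0,"ax":0,"ay":0,"az":0,"fingers":0.027},{"x":0,"y":0,"z":0,"ax":0,"ay":0,"az":0,"fingers":0.027}]'
python3 - <<'E'
from h import *
import cv2
a=env.read_camera('side')[:,:,::-1];cv2.imwrite('pics/k4.png',cv2.resize(a[150:270,140:260],None,fx=5,fy=5,interpolation=cv2.INTER_CUBIC))
E
```

```text
time: 19.8
ee_pos: [0.6968, 0.1077, 0.096]
tcp_rot: [-0.001, 0.68, 0.733, 0.001]
force: [1.0, 10.3, -0.3]
grip_width: 0.027
time: 20.0
ee_pos: [0.6969, 0.1075, 0.096]
tcp_rot: [-0.002, 0.679, 0.734, 0.002]
force: [1.2, 15.9, -1.1]
grip_width: 0.027
time: 20.2
ee_pos: [0.6969, 0.1074, 0.0959]
tcp_rot: [-0.002, 0.679, 0.734, 0.003]
force: [-0.2, 20.1, -2.0]
grip_width: 0.0272
```

View pics/k4.png

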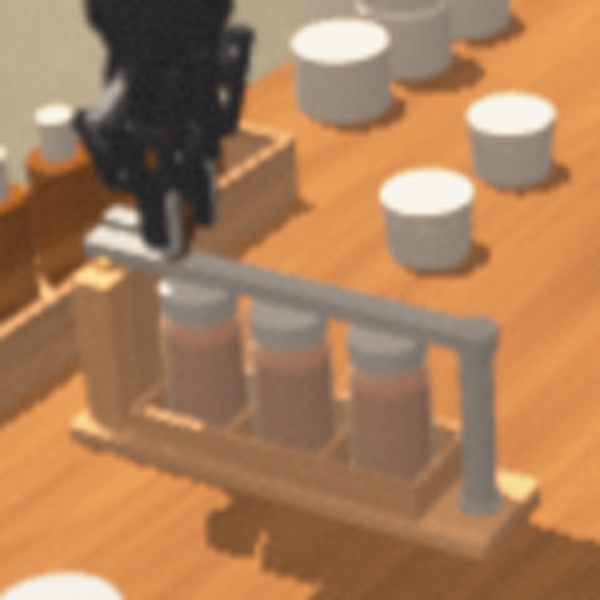

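The bar stops hard at 20 N with no motion, against the back stop. The brass nose shows on the near side at (100,263), so the bar is past the catch. Unload, open and lift straight away.

```bash
python3 -m jog '[{"x":0,"y":0.0035,"z":0,"ax":0,"ay":0,"az":0,"fingers":0.027},{"x":0,"y":0.003,"z":0,"ax":0,"ay":0,"az":0,"fingers":0.035},{"x":0,"y":0,"z":0,"ax":0,"ay":0,"az":0,"fingers":0.045},{"x":0,"y":0,"z":0,"ax":0,"ay":0,"az":0,"fingers":0.05},{"x":0,"y":0,"z":0.01,"ax":0,"ay":0,"az":0,"fingers":0.05},{"x":0,"y":0,"z":0.03,"ax":0,"ay":0,"az":0,"fingers":0.05},{"x":0,"y":0,"z":0.03,"ax":0,"ay":0,"az":0,"fingers":0.05},{"x":0,"y":0,"z":0.03,"ax":0,"ay":0,"az":0,"fingers":0.05},{"x":0,"y":0,"z":0.02,"ax":0,"ay":0,"az":0,"fingers":0.05}]'; python3 -m jog '[{"x":-0.03,"y":-0.02,"z":0.02,"ax":0,"ay":0,"az":0,"fingers":0.05},{"x":-0.04,"y":-0.04,"z":0,"ax":0,"ay":0,"az":0,"fingers":0.05},{"x":-0.04,"y":-0.04,"z":0,"ax":0,"ay":0,"az":0,"fingers":0.05},{"x":-0.04,"y":-0.04,"z":0,"ax":0,"ay":0,"az":0,"fingers":0.05},{"x":-0.04,"y":-0.04,"z":0,"ax":0,"ay":0,"az":0,"fingers":0.05},{"x":-0.04,"y":-0.04,"z":0,"ax":0,"ay":0,"az":0,"fingers":0.05},{"x":-0.02,"y":-0.04,"z":0,"ax":0,"ay":0,"az":0,"fingers":0.05},{"x":0,"y":-0.04,"z":0,"ax":0,"ay":0,"az":0,"fingers":0.05},{"x":0,"y":-0.02,"z":0,"ax":0,"ay":0,"az":0,"fingers":0.05},{"x":0,"y":0,"z":0,"ax":0,"ay":0,"az":0,"fingers":0.05},{"x":0,"y":0,"z":0,"ax":0,"ay":0,"az":0,"fingers":0.05}]'
python3 - <<'E'
from h import *
import cv2
for n,(x0,y0,x1,y1),s in [('side',(140,150,260,270),5),('top',(130,110,250,230),5)]:
  a=env.read_camera(n)[:,:,::-1];cv2.imwrite(f'pics/f_{n}.png',a);cv2.imwrite(f'pics/fz_{n}.png',cv2.resize(a[y0:y1,x0:x1],None,fx=s,fy=s,interpolation=cv2.INTER_CUBIC))
E
```

```text
time: 21.15
ee_pos: [0.6973, 0.1087, 0.2194]
tcp_rot: [0.001, 0.681, 0.733, 0.001]
force: [-0.1, -0.1, -0.1]
grip_width: 0.0501
time: 22.25
ee_pos: [0.4698, -0.188, 0.2365]
tcp_rot: [0.0, 0.681, 0.732, 0.0]
force: [-0.8, 0.7, 0.2]
grip_width: 0.0497
```

View pics/fz_side.png

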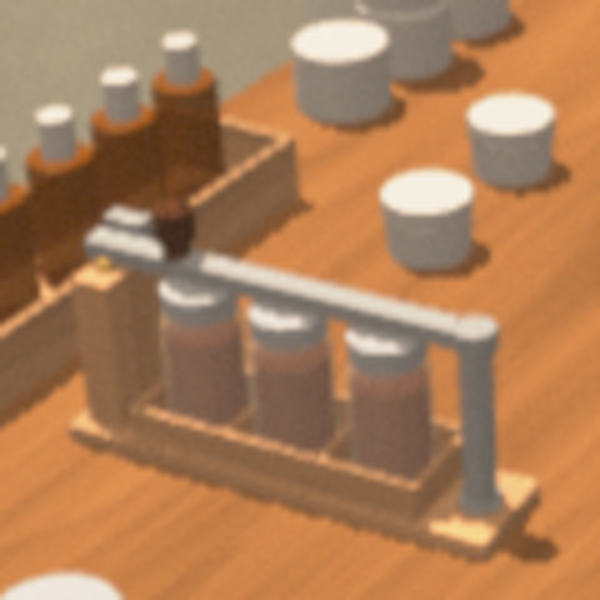

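View pics/fz_top.png

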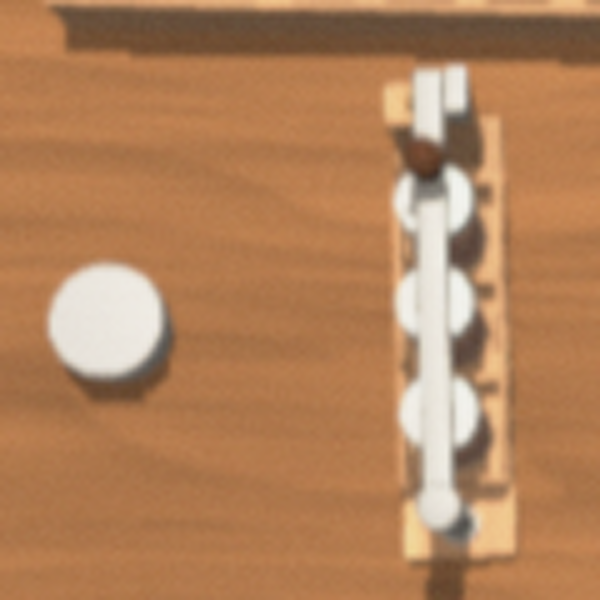

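View pics/f_top.png

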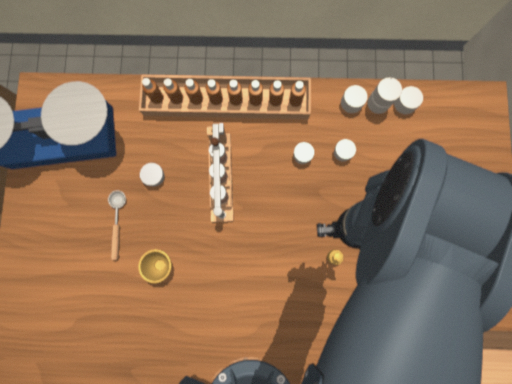

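Run:
```python
from h import *
t=lambda u,v,z:atz('top',130+(u+.5)/5-.5,110+(v+.5)/5-.5,z)[:2]
h=t(438.5,505,.122);m=t(434,345,.119);e=t(427.5,70,.119);k=t(425.5,158,.15)
for p in(m,e,k):d=p-h;print(np.hypot(*d),np.arctan2(d[1],d[0])-.0715)
d=e-m;print(np.arctan2(d[1],d[0])-.0715)
# base right edge & gap bar/stop
a=t(515,555,.012);b=t(499,118,.012);print('yaw',np.arctan2(*(b-a)[::-1]))
e1=t(441,85,.119);s=t(445,85,.125);print('gap',e1,s)
print('lid',t(434,301,.103))
```

```text
0.08461407769087809 0.0027745751395453905
0.2345617253915823 -0.002658943907902056
0.17672107777411136 -0.010097684484101463
-0.0057249784701750295
yaw 0.0728684687187427
gap [0.7454939  0.10628392] [0.74354555 0.10336867]
lid [0.63087025 0.10709653]
```

The bar angle reads 0.00 ± 0.01 rad from the carrier's axis and it lies against the back stop. All three lids are in line under it. The tubs, tin, scoop, mortar and weight are at their starting pixels. Handing in.

```bash
python3 -c "
from bench import env
print(env.hand_in())"
```

```text
the job is handed in; nothing more can be done
None
```

I stood the loose spice jar in the carrier's empty middle bay, swung the keeper bar home and handed the job in at about 22 s. The hand-in gives no verdict.

**Jar:** My first grip closed on the lid, because the fingertips sat about 30–40 mm higher in the pictures than the reported tool position. I regripped lower on the body twice. The jar reached the bay floor 12 mm above its starting height, as expected. I pressed it down with up to about 14 N, eased off, then opened the fingers.

**Keeper bar:** I swung it by the knob. It stopped hard at about 20 N, and in the pictures the sprung nose was on the open side of the bar. The top view puts the bar at 0 rad, with readings from −0.010 to +0.003, lying against the back stop. I didn't see a clear force peak as it passed the catch, so I judge it home from where it stopped and from the pictures.

**Last checks:** All three jars stand upright under the bar and the gripper was well clear. The tubs, tin, weight, mortar and scoop are where they started. The oil bottle was hidden behind the arm in the last top view, so I couldn't recheck it; nothing went near it.

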